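# Shingle the slats of a parts chute

### The job

The sloping parts chute beside the bench press is being relined with overlapping slats; the bottom one is already riveted on. Lay the two loose slats like roof shingles, from the bottom up: hook one behind the lower free bar and then the other behind the upper bar, each flat and square between the side cheeks and lapping over the slat below. While you still hold each slat, pull it firmly downhill for a moment so that its hook bears hard on its bar, then let go; finish the lower slat before the upper one, and do not disturb the bottle or the rubber bellows.

Things in the scene. Friction and masses are not known exactly. Their poses are not given: they have to be found in the camera images.
- chute: blue fixed chute 136 mm wide, 260 mm long, rising along its +x, z up. Origin: on the table below bar_low. Cheeks 130 mm apart inside (5 mm play beside a slat), rising to 5-11 mm above the slats. Like bottom slat fixed on. Bars 70 mm apart along the slope, each 4 mm higher square to the slats, so seated slats lie parallel and lap 42 mm, lower edge 12 mm above the rib below
- bar_low: steel catch bar 6 mm thick across the chute, the lower free one, 85 mm up. Origin: middle of its uphill face, where a seated slat's hook point comes; x uphill along a seated slat (18 deg above level), y across, z square to the slat. Bar top at z -2 mm; a rest at z 0 adjoins it downhill (x -6 to -20 mm). The hook strip goes behind it, uphill; a seated slat is parallel to this frame
- bar_high: steel catch bar 6 mm thick across the chute, the upper one, 111 mm up. Origin: middle of its uphill face, where a seated slat's hook point comes; x uphill along a seated slat (18 deg above level), y across, z square to the slat. Bar top at z -2 mm; a rest at z 0 adjoins it downhill (x -6 to -20 mm). The hook strip goes behind it, uphill; a seated slat is parallel to this frame
- slat_a: loose aluminium slat, sheet 112 (x) x 120 (y) x 4 mm, 0.16 to 0.3 kg. Origin: middle of the sheet's underside; x to the hook end (goes uphill), z up. Grip rib on top: x -48 to 2 mm, 12 mm thick, 30 mm high. Hook strip: x 50 to 56 mm, reaching 8 mm below the underside. Starts level on a plywood block 70 x 90 x 25 mm at the robot's left; goes on either bar
- slat_b: a second slat, identical to slat_a, starting on a like block at the robot's right
- slat_a_hook (a point): hook point of slat_a: middle of the hook strip's downhill face, level with the sheet's underside (50 mm along +x from the slat's origin); axes as the slat's
- slat_b_hook (a point): the same point of slat_b
- slat_a_rib (a point): middle of the top edge of slat_a's rib (x = -23 mm, z = 34 mm from the slat's origin); grip the rib here, across y; axes as the slat's
- slat_b_rib (a point): the same point of slat_b
- bellows_1: bystander: loose black ribbed rubber bellows, 60 mm across, 86 mm tall, upright; origin at the middle of its foot
- bellows_2: bystander: a second one, like bellows_1
- bottle: bystander: pale translucent plastic bottle, 66 mm across, 200 mm tall; origin at the middle of its foot
Things that resemble listed ones, but are neither listed nor needed, are in the scene too. Leave any orange look-alike of the slat_b alone.

How it is judged:
On the way, in this order (a step that is already met when the one before it is completed fails the run):
1. a slat sits hooked, flat and square on the lower free bar and is pulled against it with more than 4 N for 0.15 s (((x of slat_a_hook in the frame of bar_low between -0.003 and 0.003 m and y of slat_a_hook in the frame of bar_low between -0.007 and 0.007 m and z of slat_a_hook in the frame of bar_low between -0.003 and 0.003 m and angle between the x axis of slat_a and the x axis of bar_low, either way round below 0.06 rad and angle between the z axis of slat_a and the z axis of bar_low, either way round below 0.06 rad and contact force between slat_a and bar_low above 4 N) or (x of slat_b_hook in the frame of bar_low between -0.003 and 0.003 m and y of slat_b_hook in the frame of bar_low between -0.007 and 0.007 m and z of slat_b_hook in the frame of bar_low between -0.003 and 0.003 m and angle between the x axis of slat_b and the x axis of bar_low, either way round below 0.06 rad and angle between the z axis of slat_b and the z axis of bar_low, either way round below 0.06 rad and contact force between slat_b and bar_low above 4 N))), for 0.15 s.
2. that slat is let go, still seated (((x of slat_a_hook in the frame of bar_low between -0.003 and 0.003 m and y of slat_a_hook in the frame of bar_low between -0.007 and 0.007 m and z of slat_a_hook in the frame of bar_low between -0.003 and 0.003 m and angle between the x axis of slat_a and the x axis of bar_low, either way round below 0.06 rad and angle between the z axis of slat_a and the z axis of bar_low, either way round below 0.06 rad and contact force between slat_a and the fingers below 0.1 N) or (x of slat_b_hook in the frame of bar_low between -0.003 and 0.003 m and y of slat_b_hook in the frame of bar_low between -0.007 and 0.007 m and z of slat_b_hook in the frame of bar_low between -0.003 and 0.003 m and angle between the x axis of slat_b and the x axis of bar_low, either way round below 0.06 rad and angle between the z axis of slat_b and the z axis of bar_low, either way round below 0.06 rad and contact force between slat_b and the fingers below 0.1 N))), for 0.1 s.
3. the other slat sits hooked, flat and square on the upper bar over the first and is pulled against it with more than 4 N for 0.15 s (((x of slat_a_hook in the frame of bar_low between -0.003 and 0.003 m and y of slat_a_hook in the frame of bar_low between -0.007 and 0.007 m and z of slat_a_hook in the frame of bar_low between -0.003 and 0.003 m and angle between the x axis of slat_a and the x axis of bar_low, either way round below 0.06 rad and angle between the z axis of slat_a and the z axis of bar_low, either way round below 0.06 rad and x of slat_b_hook in the frame of bar_high between -0.003 and 0.003 m and y of slat_b_hook in the frame of bar_high between -0.007 and 0.007 m and z of slat_b_hook in the frame of bar_high between -0.003 and 0.003 m and angle between the x axis of slat_b and the x axis of bar_high, either way round below 0.06 rad and angle between the z axis of slat_b and the z axis of bar_high, either way round below 0.06 rad and contact force between slat_b and bar_high above 4 N) or (x of slat_b_hook in the frame of bar_low between -0.003 and 0.003 m and y of slat_b_hook in the frame of bar_low between -0.007 and 0.007 m and z of slat_b_hook in the frame of bar_low between -0.003 and 0.003 m and angle between the x axis of slat_b and the x axis of bar_low, either way round below 0.06 rad and angle between the z axis of slat_b and the z axis of bar_low, either way round below 0.06 rad and x of slat_a_hook in the frame of bar_high between -0.003 and 0.003 m and y of slat_a_hook in the frame of bar_high between -0.007 and 0.007 m and z of slat_a_hook in the frame of bar_high between -0.003 and 0.003 m and angle between the x axis of slat_a and the x axis of bar_high, either way round below 0.06 rad and angle between the z axis of slat_a and the z axis of bar_high, either way round below 0.06 rad and contact force between slat_a and bar_high above 4 N))), for 0.15 s.
At the end, for the whole second after the job is handed in: One slat is seated on the lower free bar and the other on the upper bar, at rest and released: each hook point within 3 mm of its bar's origin along the slope and square to it, within 7 mm across, and the slat's axes within 0.06 rad of the bar's frame (((x of slat_a_hook in the frame of bar_low between -0.003 and 0.003 m and y of slat_a_hook in the frame of bar_low between -0.007 and 0.007 m and z of slat_a_hook in the frame of bar_low between -0.003 and 0.003 m and angle between the x axis of slat_a and the x axis of bar_low, either way round below 0.06 rad and angle between the z axis of slat_a and the z axis of bar_low, either way round below 0.06 rad and x of slat_b_hook in the frame of bar_high between -0.003 and 0.003 m and y of slat_b_hook in the frame of bar_high between -0.007 and 0.007 m and z of slat_b_hook in the frame of bar_high between -0.003 and 0.003 m and angle between the x axis of slat_b and the x axis of bar_high, either way round below 0.06 rad and angle between the z axis of slat_b and the z axis of bar_high, either way round below 0.06 rad and linear speed of each of slat_a, slat_b below 0.02 m/s) or (x of slat_b_hook in the frame of bar_low between -0.003 and 0.003 m and y of slat_b_hook in the frame of bar_low between -0.007 and 0.007 m and z of slat_b_hook in the frame of bar_low between -0.003 and 0.003 m and angle between the x axis of slat_b and the x axis of bar_low, either way round below 0.06 rad and angle between the z axis of slat_b and the z axis of bar_low, either way round below 0.06 rad and x of slat_a_hook in the frame of bar_high between -0.003 and 0.003 m and y of slat_a_hook in the frame of bar_high between -0.007 and 0.007 m and z of slat_a_hook in the frame of bar_high between -0.003 and 0.003 m and angle between the x axis of slat_a and the x axis of bar_high, either way round below 0.06 rad and angle between the z axis of slat_a and the z axis of bar_high, either way round below 0.06 rad and linear speed of each of slat_a, slat_b below 0.02 m/s))); the robot touches nothing.
It fails at once if a bystander (bellows or bottle) is moved by more than 30 mm (distance of any of bellows_1, bellows_2, bottle from where it was at the start of the episode above 0.03 m).
It also fails if it takes over 54 s, if anything falls off the work surface, if the arm or the gripper's body presses on something with over 40 N, if the wrist force passes 120 N, or if a joint passes its speed limit or range.

### The arm

A 6-joint arm with a two-finger parallel gripper is mounted at the origin on the work surface. World frame = base frame: x ahead of the robot, y to its left, z up, the work surface at z = 0. Lengths are in m, angles in rad, forces in N, time in s.
With the tool pointing down it reaches from about 0.35 to 0.85 m from the base axis. Payload 8.1 kg.
Tool frame: the origin (TCP) lies at the centre of the arm's flange, where the gripper is bolted on; the fingertips stand 186 mm ahead of it and the grasp point (between the pads) lies 167 mm ahead of it; z points along the fingers, y is the direction in which the jaws open and shut (so a half turn about z gives the same grasp; the last joint's range is limited). The gripper opens to 93 mm and grips with 3 to 60 N. Pads are 15 mm wide; open, the fingers measure 128 mm over their backs; the gripper's body (75 mm by 188 mm) begins 65 mm behind the grasp point.
Start: joints at [1.241, 0.13, 1.488, -0, 1.523, -0.085], TCP at [0.145, 0.582, 0.405] pointing down, gripper open.
Joint ranges: [-2.96, 2.96], [-0.89, 2.26], [0.02, 2.5], [-1.34, 4.48], [0, 2.73], [-2.66, 2.66]. Speed limits (rad/s): [2.39, 2.39, 2.79, 3.14, 3.14, 3.14].

### API

Orientations are given as a rotation vector (axis times angle).
In Python, from plant import robot, viewer, order gives the robot as it stands.
- The arm moves only by the tool apply_moves, never from a script. Its argument "deltas" is a list of rows, each a list of 3 entries, a list of its own where there are three numbers: the finger opening in mm, from 0 to 93, then the shift along the tool's x, y, z in mm, then the turn about the tool's z in rad. In form: [[grip, [dx, dy, dz], yaw], ...]. A call has 1 to 5 rows; each row shifts and turns the commanded pose from where the row before left it, along the tool's axes as they then stand; what a row does not reach is not made up. A row lasts 1/8 s, in which the tool goes at most 62.5 mm and 10.7 degrees, less where a joint would pass 70% of its speed; a pose out of reach is approached as far as the arm can. A call is refused whole if a number of a shift passes 62.5 or a number of a turn 0.188, either way. A call with a gripper value outside its range is refused whole. The fingers move at their own pace and stop on an object; "grip_force" is the grip in N (left out, the last holds). Time passes only in rows, so rows that do not move let the fingers close. It gives the time, the measured TCP pose, the force and the opening at its end, in the units of the state.
- robot.read_state(): the state, without advancing time (a new reading comes with each control period).
- viewer.read_camera(name): name is "scene" or "top"; returns the picture (400x640x3 uint8, blue, green, red); there is no depth.
- viewer.get_calibration(name): a dict with "fx", "fy", "cx", "cy" (pixels), "R" (3x3) and "t" (3): a world point X has camera coordinates R X + t. Camera axes: x right, y down, z forward; pixel columns grow to the right and rows downward; lengths in m; the calibration is good to about 2 mm. A picture is of the moment at which its call begins. get_calibration takes no time and is no camera call.
- order.close_job(): hands the job in, once; it reports no verdict.
The state is a dict: "t": time; "q": joint angles; "dq": joint speeds; "joint_torque": joint torques, N m; "tool_pos": TCP position; "orientation": TCP orientation; "force": force on the tool from outside, world axes, zero at the start; "wrist_torque": the same for the moment, N m; "opening": finger opening in m.
Only numpy, scipy, OpenCV 4.12 (cv2) and the standard library are available. Lean on these libraries where they do the work, as an engineer would, in place of code of your own. Each camera call takes 0.05 s, during which the arm holds its last target. There are 200 camera calls.

## Working session

There is one attempt and no reset: what is moved stays moved. The work goes in short steps, Python scripts to look and compute and a tool call to move; the robot and the scene stay as the last step left them, time stands still between calls to the robot, and variables do not carry over. Pictures are saved under pics/ and viewed, about 8 in all and at most 12, crops included, and the job is handed in when it is done.

Besides the shell and the picture viewer there is one more tool, called as a command line: name --argument value ..., lists and objects as JSON in quotes. apply_moves: Moves the arm, as the interface text tells. Its arguments: {"type":"object","properties":{"deltas":{"type":"array"},"grip_force":{"type":"number"}},"required":["deltas"]}

```bash
ls; mkdir -p pics; cat > h.py <<'E'
import numpy as np, cv2
from plant import robot, viewer, order
from scipy.spatial.transform import Rotation as Rn
C={n:viewer.get_calibration(n) for n in("scene","top")}
def proj(n,X):
    c=C[n];p=np.atleast_2d(X)@np.array(c["R"]).T+np.array(c["t"])
    return np.c_[c["fx"]*p[:,0]/p[:,2]+c["cx"],c["fy"]*p[:,1]/p[:,2]+c["cy"]]
def ray(n,u,v):
    c=C[n];R=np.array(c["R"]);d=R.T@np.array([(u-c["cx"])/c["fx"],(v-c["cy"])/c["fy"],1]);return -R.T@np.array(c["t"]),d
def onz(n,u,v,z):
    o,d=ray(n,u,v);return o+d*(z-o[2])/d[2]
def snap(n,name):
    im=viewer.read_camera(n);cv2.imwrite(f"pics/{name}.png",im);return im
E
python3 - <<'E'
from h import *
a=snap("scene","s0");b=snap("top","t0")
print(robot.read_state())
for n in C: print(n,C[n], ray(n,320,200)[0])
E
```

```text
pics
{'t': 0.1, 'q': array([ 1.24062510e+00,  1.31030103e-01,  1.48918065e+00,  1.34793777e-05,
        1.52299009e+00, -8.53980941e-02]), 'dq': array([ 0.00015726, -0.00134686, -0.00500229,  0.00044106, -0.00012403,
        0.00111363]), 'joint_torque': array([ 8.86629532e-04, -5.61344469e+01, -4.93091226e+01,  7.70038180e-02,
        2.92526203e-02, -9.45829629e-05]), 'tool_pos': array([0.14530763, 0.58192093, 0.40381964]), 'orientation': array([-3.83488410e-01, -3.11775044e+00,  2.46716087e-03]), 'force': array([0.02702262, 0.96509735, 0.55057932]), 'wrist_torque': array([-0.01229962,  0.01033597, -0.07501055]), 'opening': 0.09262392999472392}
scene {'fx': 463.1010596460738, 'fy': 463.1010596460738, 'cx': 324.0612782395148, 'cy': 204.43160613726727, 'R': array([[ 0.86368701,  0.50396592, -0.0079435 ],
       [ 0.26990043, -0.47574526, -0.83715005],
       [-0.42567418,  0.72089167, -0.54691562]]), 't': array([-0.49175898, -0.0742692 ,  1.70336269])} [ 1.16984865 -1.01544342  0.8655149 ]
top {'fx': 473.7372448368849, 'fy': 473.7372448368849, 'cx': 328.2882294177437, 'cy': 199.33721981808327, 'R': array([[ 0.01456501, -0.99982562,  0.01168744],
       [-0.99638412, -0.0154914 , -0.08353866],
       [ 0.08370514, -0.01042844, -0.996436  ]]), 't': array([-0.00597518,  0.5434255 ,  1.33738588])} [0.42960149 0.01639113 1.37808631]
```

View pics/s0.png

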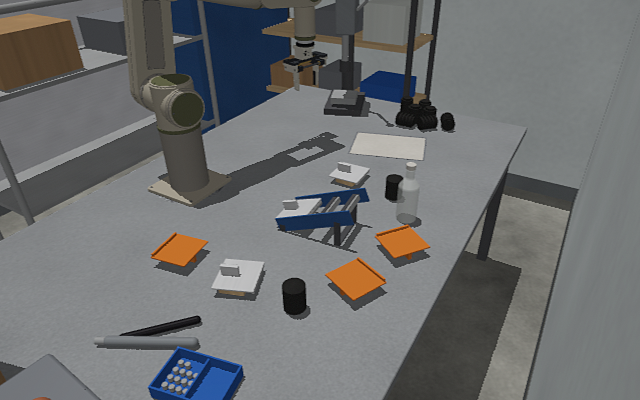

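View pics/t0.png

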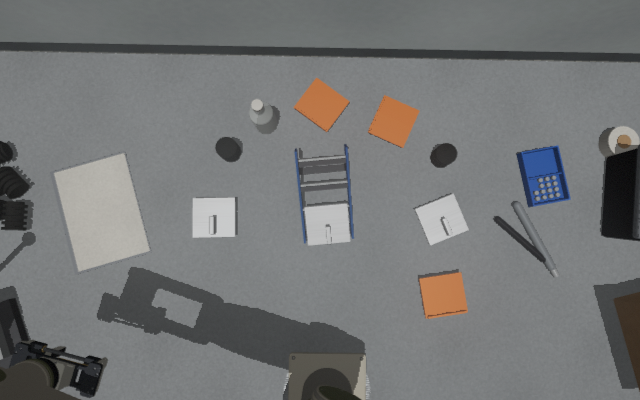

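The white left slat (214,217) is slat_a and the white right slat (441,218) is slat_b. In the top view the orange look-alikes are at (322,104), (394,121) and (443,293), and the white riveted slat is at (327,224). The bars are at rows ~158 and ~184, and uphill is up in the image. Next I'll take close crops and measure.

```bash
python3 - <<'E'
from h import *
im=cv2.imread("pics/t0.png")
def big(x,y,w,h,s): return cv2.resize(im[y:y+h,x:x+w],None,fx=s,fy=s,interpolation=cv2.INTER_CUBIC)
A=big(185,190,60,55,5);B=big(410,190,60,55,5);D=big(285,140,75,110,5)
out=np.zeros((550,690,3),np.uint8);out[:275,:300]=A;out[275:550,:300]=B;out[:550,310:685]=D
cv2.imwrite("pics/crop1.png",out)
hsv=cv2.cvtColor(im,cv2.COLOR_BGR2HSV)
for nm,(x,y,w,h) in dict(a=(185,190,60,55),b=(410,185,65,65)).items():
    m=((im[y:y+h,x:x+w].min(2)>170)).astype(np.uint8)
    c=max(cv2.findContours(m,0,2)[0],key=cv2.contourArea);r=cv2.minAreaRect(c)
    box=cv2.boxPoints(r)+[x,y];print(nm,r[1],r[2],np.round(box,1).tolist(),m.sum())
    print(np.array([onz("top",*p,.029) for p in box]).round(4).tolist(), onz("top",r[0][0]+x,r[0][1]+y,.029).round(4))
m=((hsv[...,0]>95)&(hsv[...,0]<125)&(hsv[...,1]>110)).astype(np.uint8);m[:140]=0;m[250:]=0;m[:,:285]=0;m[:,365:]=0
for c in cv2.findContours(m,0,2)[0]:
    if cv2.contourArea(c)>20: print(cv2.minAreaRect(c),cv2.boundingRect(c))
E
```

```text
a (39.0, 41.0) 90.0 [[193.0, 198.0], [234.0, 198.0], [234.0, 237.0], [193.0, 237.0]] 1547
[[0.5408, 0.3878, 0.029], [0.5426, 0.2712, 0.029], [0.4317, 0.2678, 0.029], [0.43, 0.3835, 0.029]] [0.4861 0.3276 0.029 ]
b (38.87297439575195, 41.18684387207031) 67.7509765625 [[415.2, 209.0], [453.3, 193.4], [468.0, 229.4], [429.9, 245.0]] 1536
[[0.5191, -0.2465, 0.029], [0.5657, -0.3562, 0.029], [0.4632, -0.3975, 0.029], [0.4173, -0.2884, 0.029]] [ 0.4911 -0.3221  0.029 ]
((299.89605712890625, 196.9604034423828), (90.4488754272461, 1.5920591354370117), 84.2894058227539) (295, 152, 11, 91)
((349.1776428222656, 191.9873046875), (90.19876861572266, 1.781176209449768), 85.91438293457031) (346, 147, 7, 91)
```

View pics/crop1.png

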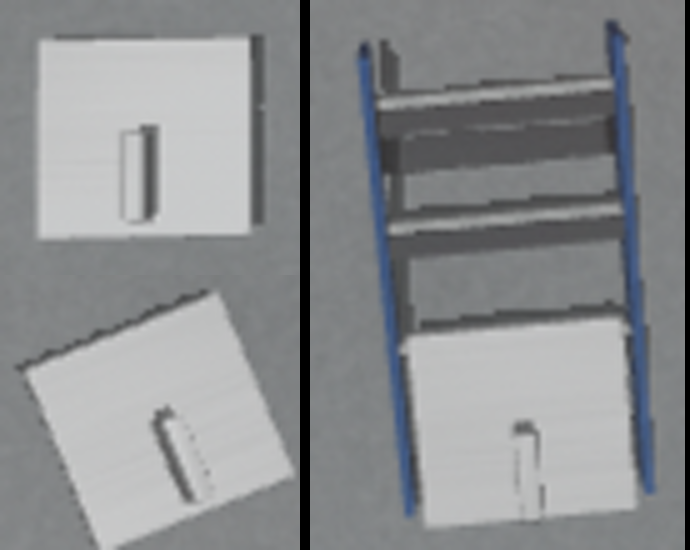

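The crop confirms both white slats: the tail is toward the robot, and slat_b is yawed about 22°. The chute is turned a few degrees, with bright bar stripes at about (301,186)-(347,181.6) for the low bar and higher up for the high bar. Next I'll measure the bars and cheeks.

```bash
python3 - <<'E'
from h import *
im=cv2.imread("pics/t0.png");g=cv2.cvtColor(im,cv2.COLOR_BGR2GRAY)
# profiles across the centre in top view
for c0 in (315,325,335): print(c0,[int(v) for v in g[150:215,c0]])
for nm,l,r,z in(("low",(301,186),(347.4,181.6),.083),("high",(298.6,160.6),(345.8,156.8),.109),("fixedtop",(304.6,207.2),(347.6,204),.065)):
    print(nm,onz("top",*l,z).round(4),onz("top",*r,z).round(4))
hsv=cv2.cvtColor(im,cv2.COLOR_BGR2HSV)
m=((hsv[...,0]>95)&(hsv[...,0]<125)&(hsv[...,1]>110))
for v in range(150,242,10):
    u=np.where(m[v,285:365])[0]+285;print(v,u)
print("rib a",onz("top",211.2,225.2,.059),"rib b",onz("top",447.6,226,.059))
s=cv2.imread("pics/s0.png")[170:250,260:380]
cv2.imwrite("pics/crop2.png",cv2.resize(s,None,fx=6.5,fy=6.5,interpolation=cv2.INTER_CUBIC))
E
```

```text
315 [129, 131, 133, 132, 130, 129, 124, 89, 130, 155, 130, 85, 84, 84, 85, 86, 82, 83, 82, 83, 85, 86, 89, 110, 128, 127, 129, 132, 132, 129, 122, 80, 89, 127, 151, 126, 84, 84, 83, 84, 96, 129, 128, 127, 126, 125, 124, 124, 124, 128, 128, 129, 123, 81, 83, 105, 159, 191, 191, 191, 191, 193, 191, 191, 191]
325 [131, 131, 129, 130, 132, 123, 86, 126, 155, 128, 84, 83, 84, 84, 89, 111, 84, 82, 84, 84, 85, 84, 88, 130, 132, 130, 128, 127, 129, 124, 80, 87, 116, 154, 143, 84, 84, 84, 84, 92, 127, 128, 128, 127, 127, 128, 126, 128, 130, 131, 130, 123, 81, 83, 106, 159, 192, 192, 191, 190, 192, 192, 192, 192, 192]
335 [131, 131, 131, 129, 121, 84, 118, 157, 145, 84, 83, 84, 83, 91, 115, 84, 82, 84, 84, 83, 83, 91, 130, 129, 129, 127, 128, 130, 124, 79, 82, 112, 154, 147, 84, 83, 84, 83, 93, 128, 126, 126, 126, 127, 127, 131, 131, 129, 128, 129, 127, 123, 83, 98, 142, 191, 192, 190, 190, 191, 192, 191, 192, 192, 192]
low [0.574  0.0784 0.083 ] [ 0.5882 -0.0491  0.083 ]
high [0.6401 0.0849 0.109 ] [ 0.6526 -0.0427  0.109 ]
fixedtop [0.517  0.0681 0.065 ] [ 0.5277 -0.0512  0.065 ]
150 [346]
160 [296 346 347]
170 [297 298 347 348]
180 [298 348]
190 [299 349]
200 [300 350]
210 [301 350]
220 [302 303 351]
230 [303 304 352]
240 [304 305]
rib a [0.4633834  0.32628218 0.059     ] rib b [ 0.4709571 -0.3312997  0.059    ]
```

View pics/crop2.png

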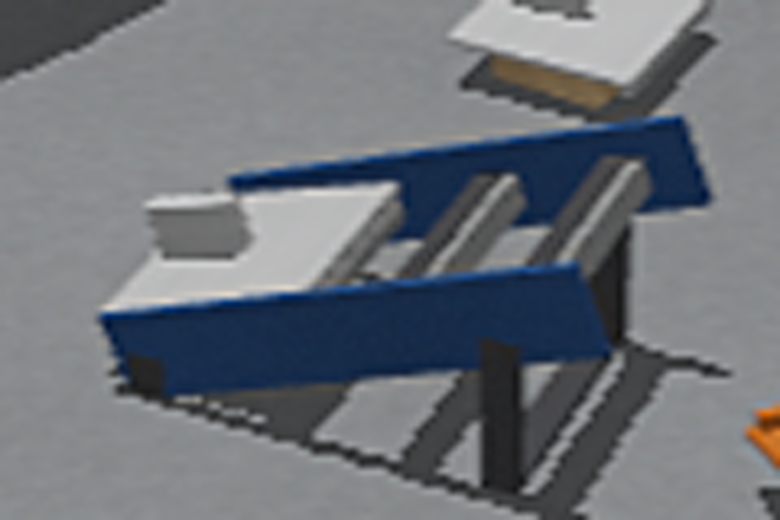

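```bash
python3 - <<'E'
from h import *
print("low edge",onz("top",325,182.05,.083),"high",onz("top",325,156.9,.109))
# cheek midpoints; cheek top height ~ slope line
zt=lambda x:.083+.325*(x-.58)+.012
def pt(u,v):
    z=.09
    for _ in range(6): p=onz("top",u,v,z); z=zt(p[0])
    return p
im=cv2.imread("pics/t0.png");hsv=cv2.cvtColor(im,cv2.COLOR_BGR2HSV)
m=((hsv[...,0]>95)&(hsv[...,0]<125)&(hsv[...,1]>110))
L=[];R=[]
for v in range(160,236):
    for lo,hi,S in((285,320,L),(335,365,R)):
        u=np.where(m[v,lo:hi])[0]+lo
        if len(u): S.append(pt(u.mean(),v))
for S in(L,R):
    S=np.array(S);k=np.polyfit(S[:,0]-.58,S[:,1],1);print("yaw",np.degrees(np.arctan(k[0])),"y at .58",k[1])
# cross-check in scene view: bar low uphill edge ends
im=cv2.imread("pics/s0.png")
# predicted points
yaw=np.radians(5.5);u=np.array([np.cos(yaw),np.sin(yaw),0]);w=np.array([-np.sin(yaw),np.cos(yaw),0])
for O in((.5820,.0145,.083),(.6475,.021,.109)):
    for s in(-.065,0,.065): print(((proj("scene",np.array(O)+s*w)[0]-[260,170])*6.5).round(0))
print("ribs in scene",proj("scene",[[.463,.3265,.059],[.470,-.331,.059]]).round(1))
s=robot.read_state();print(Rn.from_rotvec(s["orientation"]).as_matrix().round(3))
E
```

```text
low edge [0.58598565 0.0125803  0.083     ] high [0.65140787 0.01369535 0.109     ]
yaw 6.274600211063552 y at .58 0.08477589068443962
yaw 5.784400452103018 y at .58 -0.05165858064061882
[395. 309.]
[454. 237.]
[508. 170.]
[529. 295.]
[584. 222.]
[636. 154.]
ribs in scene [[343.6 162.7]
 [229.  264.8]]
[[-0.97   0.242 -0.001]
 [ 0.242  0.97  -0.002]
 [ 0.    -0.002 -1.   ]]
```

apply_moves --deltas '[[60,[0,0,0],-0.135],[60,[0,0,0],-0.135]]' --grip_force 30

```text
t: 0.35
tool_pos: [0.1454, 0.582, 0.4041]
orientation: [0.047, -3.141, 0.002]
force: [-0.2, 0.2, -0.2]
opening: 0.0778
```

```bash
cat > go.py <<'E'
import sys
from h import *
# target: grasp-point x y z (m), slat heading deg
x,y,z,h=map(float,sys.argv[1:5]);s=robot.read_state()
R=Rn.from_rotvec(s["orientation"]).as_matrix();hd=np.degrees(np.arctan2(-R[1,0],-R[0,0]))
p=s["tool_pos"];g=p+R[:,2]*.167
print("t",round(s["t"],2),"grasp",g.round(4),"heading",hd.round(2),"F",s["force"].round(1),"open",round(s["opening"],4),"q",s["q"].round(2))
dy=-np.radians(h-hd);Rf=R@Rn.from_rotvec([0,0,dy]).as_matrix()
d=np.array([x,y,z])-g
print("yaw",dy.round(3),"shift mm in final axes",(Rf.T@d*1000).round(1),"in present axes",(R.T@d*1000).round(1))
E
python3 go.py .463 .3268 .13 1.5
```

```text
t 0.35 grasp [0.1453 0.5818 0.2371] heading 1.7 F [-0.2  0.2 -0.2] open 0.0778 q [ 1.24  0.13  1.49  0.    1.52 -0.36]
yaw 0.003 shift mm in final axes [-311.  -263.1  107.2] in present axes [-310.1 -264.2  107.2]
```

apply_moves --deltas '[[45,[-40,-35,10],0],[45,[-40,-35,10],0],[45,[-40,-35,10],0],[45,[-40,-35,10],0],[45,[-40,-35,10],0]]'

```text
t: 0.98
tool_pos: [0.3507, 0.4109, 0.3541]
orientation: [0.04, -3.141, 0.001]
force: [0.4, 0.3, 0.9]
opening: 0.0448
```

```bash
python3 go.py .463 .3268 .13 1.5
```

```text
t 0.97 grasp [0.3506 0.4108 0.1871] heading 1.45 F [0.4 0.3 0.9] open 0.0448 q [ 0.77 -0.    1.72  0.    1.42 -0.83]
yaw -0.001 shift mm in final axes [-110.2  -86.9   57. ] in present axes [-110.2  -86.8   57. ]
```

apply_moves --deltas '[[40,[-37,-29,19],0],[40,[-37,-29,19],0],[40,[-36,-29,19],0],[40,[0,0,0],0]]'

```text
t: 1.48
tool_pos: [0.4631, 0.3255, 0.2953]
orientation: [0.033, -3.138, 0.004]
force: [-0.0, 0.1, -0.7]
opening: 0.0401
```

```bash
python3 go.py .463 .3268 .053 1.5; python3 - <<'E'
from h import *
s=snap("scene","s1")[110:210,280:420]
t=snap("top","t1")[180:250,170:270]
s=cv2.resize(s,(560,400));t=cv2.resize(t,(560,392));cv2.imwrite("pics/c3.png",np.vstack([s,t])[:600])
cv2.imwrite("pics/c3.png",cv2.resize(np.hstack([s[:392],t]),(800,280)))
E
```

```text
t 1.48 grasp [0.4626 0.3251 0.1283] heading 1.22 F [-0.   0.1 -0.7] open 0.0401 q [ 0.52  0.12  1.7  -0.    1.32 -1.07]
yaw -0.005 shift mm in final axes [-0.7  1.9 75.3] in present axes [-0.7  1.9 75.3]
```

View pics/c3.png

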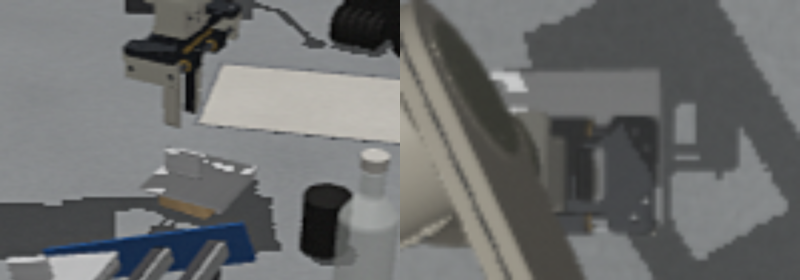

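The gripper is centred over slat_a's rib (fingers at crop 175,100, rib at 185,160). Next I descend and grip.

apply_moves --deltas '[[40,[-0.5,1.5,40],0],[40,[0,0,35],0],[40,[0,0,0],0],[8,[0,0,0],0],[8,[0,0,0],0]]' --grip_force 45

```text
t: 2.2
tool_pos: [0.463, 0.3304, 0.2251]
orientation: [-0.04, 3.138, 0.003]
force: [-0.1, 0.2, 0.3]
opening: 0.0244
```

apply_moves --deltas '[[8,[0,0,0],0],[8,[0,0,0],0]]'

```text
t: 2.45
tool_pos: [0.4629, 0.3297, 0.2242]
orientation: [-0.039, 3.14, 0.001]
force: [-1.3, -2.2, 6.5]
opening: 0.0117
```

```bash
python3 go.py .463 .3268 .053 1.5
```

```text
t 2.45 grasp [0.4632 0.3298 0.0572] heading 1.43 F [-1.3 -2.2  6.5] open 0.0117 q [ 0.53  0.21  1.75 -0.    1.19 -1.07]
yaw -0.001 shift mm in final axes [ 0.3 -3.   4.2] in present axes [ 0.3 -3.   4.2]
```

apply_moves --deltas '[[8,[0,0,-30],0],[8,[0,0,-55],0],[8,[0,0,-58],0],[8,[0,0,0],-0.075]]'

```text
t: 2.95
tool_pos: [0.4638, 0.3303, 0.3725]
orientation: [-0.159, 3.128, 0.008]
force: [1.0, 0.4, -2.3]
opening: 0.0116
```

```bash
python3 go.py .521 .009 .20 5.8; python3 - <<'E'
from h import *
t=snap("top","t2");s=snap("scene","s2")[90:200,270:430]
cv2.imwrite("pics/c4.png",cv2.resize(s,(640,440)))
E
```

```text
t 2.95 grasp [0.4653 0.3312 0.2055] heading 5.81 F [ 1.   0.4 -2.3] open 0.0116 q [ 0.53  0.06  1.62  0.    1.45 -1.14]
yaw 0.0 shift mm in final axes [ -22.8 -326.3    4.3] in present axes [ -22.8 -326.3    4.3]
```

View pics/c4.png

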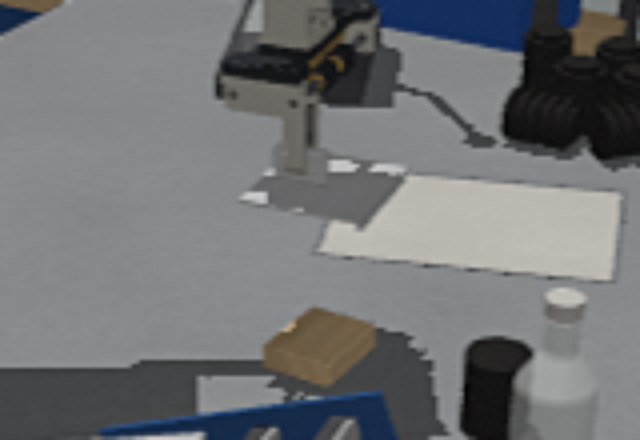

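```bash
cat > pred.py <<'E'
import sys
from h import *
# predict sheet corners (top surface) for a held slat; args: pitch list
s=robot.read_state();R=Rn.from_rotvec(s["orientation"]).as_matrix();g=s["tool_pos"]+R[:,2]*.167
h=np.arctan2(-R[1,0],-R[0,0])
for p in (-8,-4,0,4,8):
    Q=Rn.from_euler("z",h)*Rn.from_euler("y",-np.radians(p))
    # local, relative to grasp at (-.023,0,.032)
    L=np.array([[-.056,-.06,.004],[.056,-.06,.004],[.056,.06,.004],[-.056,.06,.004]])-[-.023,0,.032]
    print(p,proj("scene",g+Q.apply(L)).round(1).tolist())
E
python3 pred.py; python3 -c "
for u,v in((239,199),(362,230),(407,177)):print(u/4+270,v/4+90)"
```

```text
-8 [[328.3, 137.8], [357.9, 147.5], [369.8, 134.0], [341.5, 125.0]]
-4 [[328.7, 138.5], [358.6, 146.2], [370.5, 132.7], [341.9, 125.7]]
0 [[329.2, 139.2], [359.3, 144.9], [371.1, 131.4], [342.4, 126.4]]
4 [[329.7, 139.9], [359.8, 143.5], [371.7, 130.1], [342.9, 127.1]]
8 [[330.3, 140.6], [360.2, 142.0], [372.1, 128.7], [343.4, 127.7]]
329.75 139.75
360.5 147.5
371.75 134.25
```

apply_moves --deltas '[[8,[-4,-55,0],0],[8,[-4,-55,0],0],[8,[-4,-55,0],0],[8,[-4,-55,0],0],[8,[-4,-55,0],0]]'

```text
t: 3.68
tool_pos: [0.5092, 0.0562, 0.3642]
orientation: [0.154, -3.135, -0.0]
force: [0.1, -0.1, -2.9]
opening: 0.0116
```

```bash
python3 go.py .521 .009 .18 5.8
```

```text
t 3.67 grasp [0.5088 0.0562 0.1972] heading 5.63 F [ 0.1 -0.1 -2.9] open 0.0116 q [ 0.01 -0.08  1.78  0.    1.45 -1.66]
yaw -0.003 shift mm in final axes [ -7.5 -48.2  17.1] in present axes [ -7.6 -48.2  17.1]
```

apply_moves --deltas '[[8,[-4,-25,5],-0.003],[8,[-4,-23,10],0],[8,[0,0,0],0],[8,[0,0,0],0]]'

```text
t: 4.18
tool_pos: [0.5222, 0.0114, 0.3499]
orientation: [0.16, -3.136, -0.001]
force: [-0.5, -0.4, -3.1]
opening: 0.0112
```

```bash
python3 go.py .521 .009 .15 5.8; python3 pred.py | sed -n 2,3p; python3 - <<'E'
from h import *
t=snap("top","t3")[140:260,260:400];s=snap("scene","s3")[140:240,250:390]
cv2.imwrite("pics/c5.png",np.hstack([cv2.resize(s,(420,300),interpolation=2),cv2.resize(t,(350,300),interpolation=2)]))
E
```

```text
t 4.17 grasp [0.5219 0.0115 0.1829] heading 5.85 F [-0.5 -0.4 -3.1] open 0.0112 q [-0.08 -0.05  1.77  0.    1.42 -1.75]
yaw 0.001 shift mm in final axes [ 1.1 -2.4 32.9] in present axes [ 1.1 -2.4 32.9]
-4 [[292.6, 188.2], [327.1, 198.5], [343.0, 179.4], [310.3, 170.1]]
0 [[293.2, 189.0], [327.8, 197.1], [343.7, 178.0], [310.8, 170.9]]
```

View pics/c5.png

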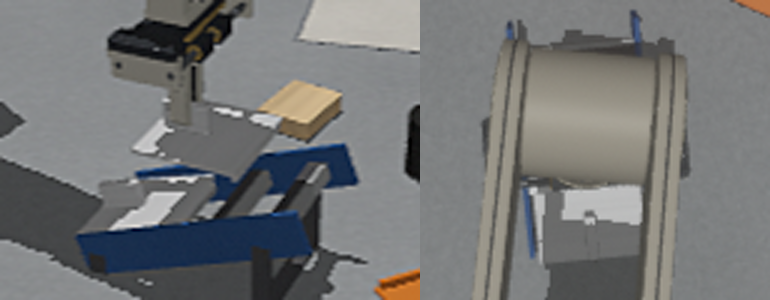

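apply_moves --deltas '[[8,[0.5,-2.4,22],0],[8,[0.5,0,22],0],[8,[0,0,12],0],[8,[0,0,0],0]]' --grip_force 30

```text
t: 4.78
tool_pos: [0.5215, 0.009, 0.294]
orientation: [0.163, -3.136, -0.0]
force: [-0.4, 0.4, -2.0]
opening: 0.0118
```

```bash
python3 go.py .515 .0085 .0955 5.8
```

```text
t 4.78 grasp [0.5212 0.009  0.127 ] heading 5.95 F [-0.4  0.4 -2. ] open 0.0118 q [-0.08  0.    1.83  0.    1.31 -1.76]
yaw 0.003 shift mm in final axes [ 6.2  0.1 31.5] in present axes [ 6.2  0.1 31.5]
```

apply_moves --deltas '[[8,[0,0,5],0],[8,[0,0,5],0],[8,[0,0,0],0]]' --grip_force 20

```text
t: 5.15
tool_pos: [0.5218, 0.0085, 0.2845]
orientation: [0.162, -3.137, -0.0]
force: [0.5, 0.6, -1.2]
opening: 0.0122
```

apply_moves --deltas '[[8,[0,0,4],0],[8,[0,0,3],0],[8,[0,0,0],0]]' --grip_force 20

```text
t: 5.52
tool_pos: [0.5218, 0.0084, 0.2778]
orientation: [0.162, -3.137, 0.0]
force: [-2.5, -0.0, 1.8]
opening: 0.0119
```

apply_moves --deltas '[[8,[2,0,4],0],[8,[1,0,4],0],[8,[0,0,0],0]]' --grip_force 15

```text
t: 5.9
tool_pos: [0.5189, 0.0082, 0.2695]
orientation: [-0.162, 3.137, 0.0]
force: [1.4, -0.7, -1.2]
opening: 0.0121
```

apply_moves --deltas '[[8,[2,0,4],0],[8,[1,0,3],0],[8,[0,0,0],0]]'

```text
t: 6.28
tool_pos: [0.5161, 0.0079, 0.2634]
orientation: [-0.162, 3.136, 0.0]
force: [0.1, 0.3, 5.3]
opening: 0.012
```

```bash
python3 go.py .507 .0075 .093 5.8; python3 - <<'E'
from h import *
s=snap("scene","s4")[140:240,250:390];snap("top","t4")
cv2.imwrite("pics/c6.png",cv2.resize(s,(770,550),interpolation=2))
E
```

```text
t 6.28 grasp [0.5163 0.0079 0.0964] heading 5.91 F [0.1 0.3 5.3] open 0.012 q [-0.08  0.02  1.87  0.    1.25 -1.76]
yaw 0.002 shift mm in final axes [9.3 0.5 3.4] in present axes [9.3 0.5 3.4]
```

View pics/c6.png

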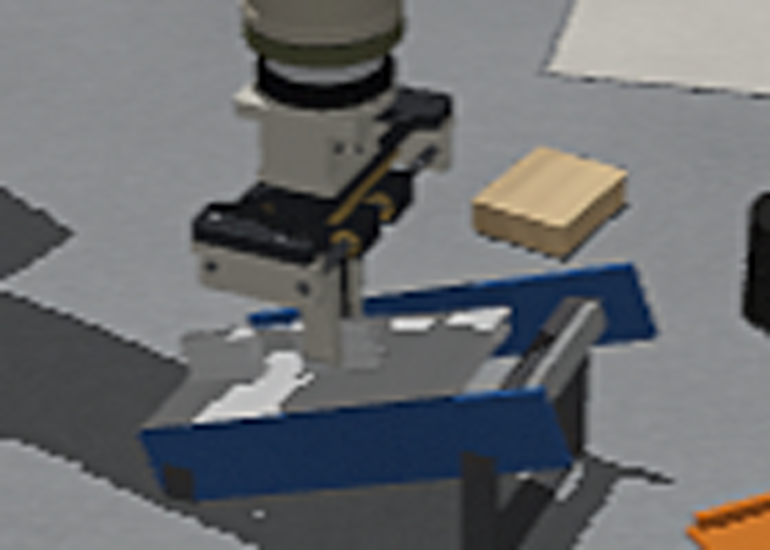

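The slat now lies tilted between the cheeks, with its hook end uphill of the low bar (crop ~(510,320)-(465,390)). Next I pull it downhill.

apply_moves --deltas '[[8,[0,0,0],0],[8,[2,0,0.7],0],[8,[2,0,0.7],0],[8,[2,0,0.6],0],[8,[0,0,0],0]]' --grip_force 25

```text
t: 7.0
tool_pos: [0.5103, 0.0072, 0.2616]
orientation: [-0.162, 3.135, -0.0]
force: [1.1, -0.2, 6.0]
opening: 0.0124
```

apply_moves --deltas '[[8,[2,0,0.6],0],[8,[0,0,0],0]]'

```text
t: 7.25
tool_pos: [0.5083, 0.007, 0.2609]
orientation: [-0.162, 3.136, -0.0]
force: [1.5, -0.5, 5.6]
opening: 0.0119
```

apply_moves --deltas '[[8,[2,0,0.6],0],[8,[0,0,0],0]]'

```text
t: 7.5
tool_pos: [0.5065, 0.0068, 0.2604]
orientation: [-0.162, 3.135, -0.001]
force: [2.5, -0.3, 4.6]
opening: 0.0118
```

apply_moves --deltas '[[8,[2,0,0.6],0],[8,[0,0,0],0]]'

```text
t: 7.75
tool_pos: [0.5056, 0.0066, 0.2604]
orientation: [-0.162, 3.131, -0.001]
force: [12.0, 0.3, 1.2]
opening: 0.0115
```

apply_moves --deltas '[[8,[1,0,1.5],0],[8,[0,0,0.5],0],[8,[0,0,0],0],[8,[0,0,0],0]]'

```text
t: 8.25
tool_pos: [0.5053, 0.0066, 0.2603]
orientation: [-0.162, 3.129, -0.001]
force: [7.1, 1.9, 14.7]
opening: 0.0116
```

```bash
python3 go.py .507 .0075 .093 5.8; python3 - <<'E'
from h import *
print(robot.read_state()["wrist_torque"])
s=snap("scene","s5")[170:230,270:360]
cv2.imwrite("pics/c7.png",cv2.resize(s,(720,480),interpolation=2))
E
```

```text
t 8.25 grasp [0.5067 0.0066 0.0933] heading 5.92 F [ 7.1  1.9 14.7] open 0.0116 q [-0.09 -0.01  1.91  0.    1.24 -1.76]
yaw 0.002 shift mm in final axes [-0.3  0.8  0.3] in present axes [-0.3  0.8  0.3]
[ 0.39642215 -0.91440007  0.0487404 ]
```

View pics/c7.png

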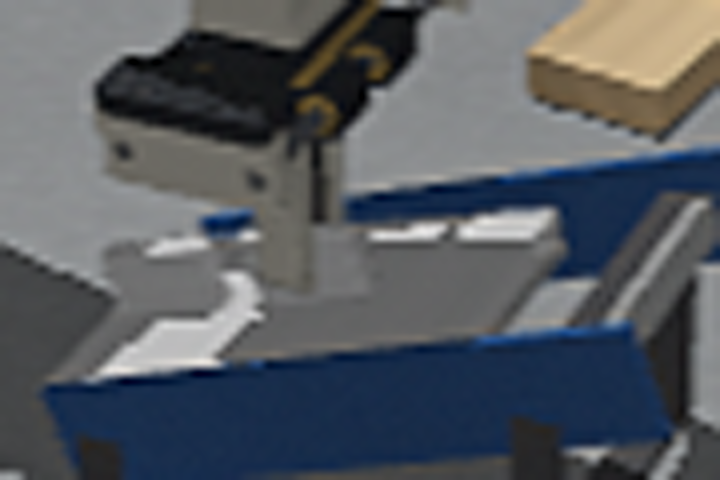

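apply_moves --deltas '[[8,[2,0,-0.5],0],[8,[0,0,0],0],[8,[0,0,0],0],[8,[0,0,0],0]]'

```text
t: 8.8
tool_pos: [0.5043, 0.0065, 0.2603]
orientation: [-0.161, 3.125, -0.001]
force: [19.0, 2.1, 1.5]
opening: 0.0119
```

apply_moves --deltas '[[8,[-2.5,0,-1],0],[8,[0,0,0],0],[35,[0,0,0],0],[35,[0,0,0],0],[35,[0,0,-3],0]]'

```text
t: 9.43
tool_pos: [0.5027, 0.0066, 0.2605]
orientation: [0.162, -3.135, -0.0]
force: [0.3, -0.5, 0.4]
opening: 0.0336
```

apply_moves --deltas '[[35,[0,0,-40],0],[35,[0,0,-60],0],[35,[0,0,-30],0],[40,[20,-50,0],0],[40,[20,-50,0],0]]'

```text
t: 10.05
tool_pos: [0.4735, -0.0976, 0.392]
orientation: [-0.165, 3.137, -0.001]
force: [1.0, 0.5, -0.4]
opening: 0.0397
```

```bash
python3 go.py .4705 -.331 .13 21.9; python3 - <<'E'
from h import *
s=snap("scene","s6")[170:250,250:370];t=snap("top","t6")[140:250,285:365]
cv2.imwrite("pics/c8.png",np.hstack([cv2.resize(s,(450,300),interpolation=2),cv2.resize(t,(330,300*1),interpolation=2)]))
E
```

```text
t 10.05 grasp [ 0.4737 -0.0977  0.225 ] heading 6.04 F [ 1.   0.5 -0.4] open 0.0397 q [-0.31 -0.18  1.82 -0.    1.5  -1.99]
yaw -0.277 shift mm in final axes [  90.  -215.2   95.1] in present axes [  27.7 -231.6   95.1]
```

View pics/c8.png

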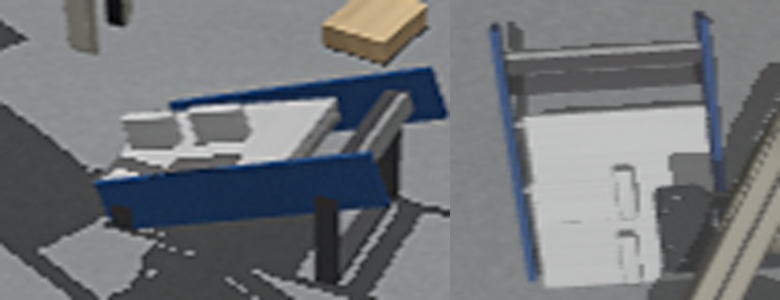

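Slat_a is seated: the ribs line up and the gaps match the fixed slat. Next is slat_b.

apply_moves --deltas '[[40,[6,-46,10],0],[40,[6,-46,10],0],[40,[6,-46,10],0],[40,[5,-47,10],0],[40,[5,-46,10],0]]'

```text
t: 10.78
tool_pos: [0.47, -0.3306, 0.3409]
orientation: [0.162, -3.137, -0.001]
force: [0.8, -0.2, 0.1]
opening: 0.0397
```

apply_moves --deltas '[[40,[0,0,10],-0.09],[40,[0,0,10],-0.09],[40,[0,0,0],-0.09],[40,[0,0,0],0]]'

```text
t: 11.28
tool_pos: [0.4701, -0.3291, 0.321]
orientation: [0.582, -3.087, -0.002]
force: [-0.5, -0.5, 0.6]
opening: 0.0401
```

```bash
python3 go.py .4705 -.331 .055 21.9
```

```text
t 11.28 grasp [ 0.47  -0.329  0.154] heading 21.36 F [-0.5 -0.5  0.6] open 0.0401 q [-0.7   0.11  1.66  0.    1.37 -2.64]
yaw -0.009 shift mm in final axes [ 0.2 -2.2 99. ] in present axes [ 0.2 -2.2 99. ]
```

apply_moves --deltas '[[40,[0,-2,30],0.04],[40,[0,0,40],0],[40,[0,0,29],0],[40,[0,0,0],0],[8,[0,0,0],0]]' --grip_force 45

```text
t: 11.9
tool_pos: [0.4712, -0.3317, 0.2239]
orientation: [-0.52, 3.097, -0.002]
force: [0.2, -0.2, 0.1]
opening: 0.0343
```

apply_moves --deltas '[[8,[0,0,0],0],[8,[0,0,0],0],[8,[0,0,0],0]]'

```text
t: 12.28
tool_pos: [0.471, -0.3316, 0.2238]
orientation: [-0.521, 3.097, -0.001]
force: [-0.6, 2.0, 6.6]
opening: 0.0118
```

```bash
python3 go.py .4705 -.331 .20 5.8
```

```text
t 12.28 grasp [ 0.4712 -0.3317  0.0568] heading 19.09 F [-0.6  2.   6.6] open 0.0118 q [-0.7   0.23  1.73  0.    1.19 -2.61]
yaw 0.232 shift mm in final axes [   0.5    0.7 -143.2] in present axes [   0.3    0.8 -143.2]
```

apply_moves --deltas '[[8,[0,0,-30],0],[8,[0,0,-55],0],[8,[0,0,-58],0.08],[8,[0,0,-25],0.08],[8,[0,0,0],0.072]]'

```text
t: 12.9
tool_pos: [0.4712, -0.332, 0.3944]
orientation: [-0.154, 3.133, -0.007]
force: [-0.1, 0.8, -2.9]
opening: 0.0117
```

```bash
python3 go.py .5865 .0156 .22 5.9
```

```text
t 12.9 grasp [ 0.4719 -0.3327  0.2274] heading 5.64 F [-0.1  0.8 -2.9] open 0.0117 q [-0.7   0.07  1.57 -0.    1.49 -2.37]
yaw -0.004 shift mm in final axes [-149.7  334.7    6.5] in present axes [-148.2  335.4    6.5]
```

apply_moves --deltas '[[8,[-21,48,0],0],[8,[-21,48,0],0],[8,[-21,48,0],0],[8,[-21,48,0],0],[8,[-21,48,0],0]]'

```text
t: 13.52
tool_pos: [0.551, -0.0805, 0.3905]
orientation: [-0.158, 3.137, -0.0]
force: [1.0, 0.1, -2.6]
opening: 0.0117
```

```bash
python3 go.py .5865 .0156 .20 5.9
```

```text
t 13.53 grasp [ 0.551  -0.0806  0.2235] heading 5.78 F [ 1.   0.1 -2.6] open 0.0117 q [-0.24  0.02  1.63 -0.    1.49 -1.91]
yaw -0.002 shift mm in final axes [-45.2  92.   23.5] in present axes [-45.   92.1  23.5]
```

apply_moves --deltas '[[8,[-20,36,5],0],[8,[-15,36,8],0],[8,[-9,15,9],0],[8,[0,0,0],0],[8,[0,0,0],0]]'

```text
t: 14.15
tool_pos: [0.5857, 0.0078, 0.3685]
orientation: [0.158, -3.137, 0.001]
force: [-0.6, -0.7, -2.6]
opening: 0.0119
```

```bash
python3 go.py .5865 .0156 .155 5.9; python3 pred.py | sed -n 2,3p; python3 - <<'E'
from h import *
s=snap("scene","s7")[140:240,250:390]
cv2.imwrite("pics/c9.png",cv2.resize(s,(700,500),interpolation=2))
E
```

```text
t 14.15 grasp [0.5857 0.0077 0.2015] heading 5.76 F [-0.6 -0.7 -2.6] open 0.0119 q [-0.07  0.11  1.58 -0.    1.46 -1.75]
yaw -0.002 shift mm in final axes [-1.7  7.8 46.5] in present axes [-1.6  7.8 46.5]
-4 [[310.1, 188.8], [346.1, 199.6], [361.3, 179.8], [327.2, 170.3]]
0 [[310.7, 189.7], [346.9, 198.1], [362.0, 178.4], [327.8, 171.1]]
```

View pics/c9.png

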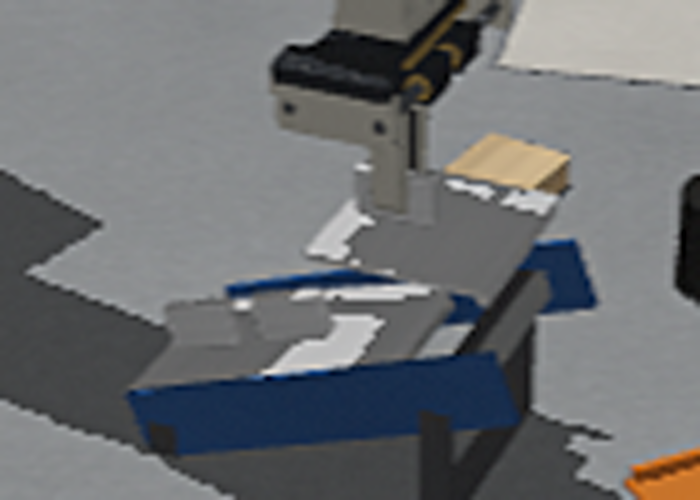

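apply_moves --deltas '[[8,[-2.5,4,12],0],[8,[-2.5,4,17],0],[8,[0,0,17],0],[8,[0,0,8],0],[8,[0,0,0],0]]' --grip_force 30

```text
t: 14.82
tool_pos: [0.5896, 0.0173, 0.3131]
orientation: [0.159, -3.135, -0.0]
force: [1.0, 0.4, -2.3]
opening: 0.012
```

```bash
python3 go.py .590 .0156 .1385 5.9
```

```text
t 14.82 grasp [0.5892 0.0173 0.1461] heading 5.8 F [ 1.   0.4 -2.3] open 0.012 q [-0.06  0.16  1.62 -0.    1.36 -1.73]
yaw -0.002 shift mm in final axes [-0.6 -1.8  7.6] in present axes [-0.6 -1.8  7.6]
```

apply_moves --deltas '[[8,[-0.5,-1.5,4],0],[8,[0,0,4],0],[8,[0,0,2],0],[8,[0,0,0],0]]' --grip_force 20

```text
t: 15.32
tool_pos: [0.5907, 0.0158, 0.305]
orientation: [-0.159, 3.137, -0.0]
force: [-3.8, -1.1, 3.8]
opening: 0.0115
```

apply_moves --deltas '[[8,[2,0,4],0],[8,[1,0,4],0],[8,[0,0,0],0]]' --grip_force 15

```text
t: 15.7
tool_pos: [0.5876, 0.0156, 0.2959]
orientation: [0.159, -3.138, -0.0]
force: [0.9, 0.6, -0.8]
opening: 0.012
```

apply_moves --deltas '[[8,[2,0,4],0],[8,[1,0,3],0],[8,[0,0,0],0]]'

```text
t: 16.08
tool_pos: [0.5847, 0.0154, 0.2896]
orientation: [-0.159, 3.137, 0.0]
force: [1.9, 1.3, 2.9]
opening: 0.0119
```

```bash
python3 go.py .5717 .0132 .1187 5.9; python3 - <<'E'
from h import *
s=snap("scene","s8")[150:230,260:370]
cv2.imwrite("pics/c10.png",cv2.resize(s,(770,560),interpolation=2))
E
```

```text
t 16.07 grasp [0.5848 0.0154 0.1226] heading 5.8 F [1.9 1.3 2.9] open 0.0119 q [-0.06  0.17  1.66  0.    1.31 -1.73]
yaw -0.002 shift mm in final axes [13.3 -0.8  3.9] in present axes [13.3 -0.8  3.9]
```

View pics/c10.png

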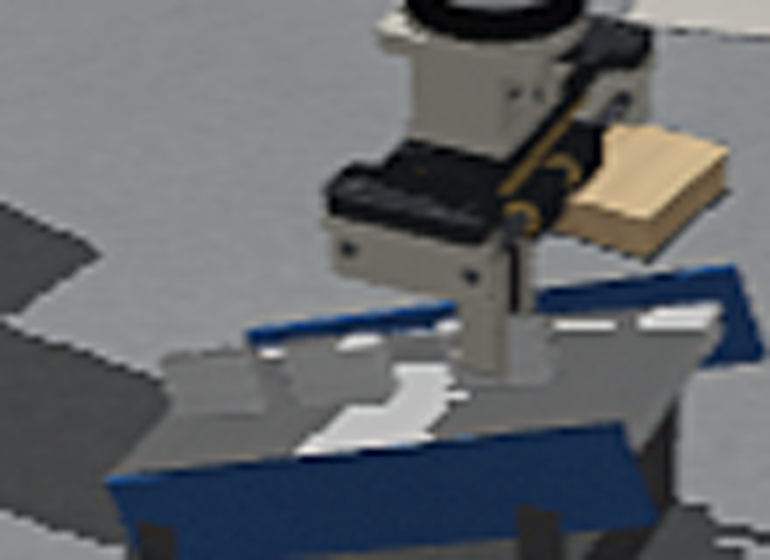

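The upper slat lies parallel over slat_a, with its hook end past the high bar. Next I pull it downhill.

apply_moves --deltas '[[8,[0,0,0],0],[8,[2.5,0,0.8],0],[8,[2.5,0,0.8],0],[8,[2.5,0,0.8],0],[8,[0,0,0],0]]' --grip_force 25

```text
t: 16.75
tool_pos: [0.5769, 0.0144, 0.287]
orientation: [0.159, -3.137, 0.0]
force: [-1.8, 1.1, 4.7]
opening: 0.0114
```

apply_moves --deltas '[[8,[2,0,0.6],0],[8,[0,0,0],0]]'

```text
t: 17.0
tool_pos: [0.5751, 0.0143, 0.2864]
orientation: [0.159, -3.137, 0.0]
force: [0.3, -0.7, 4.3]
opening: 0.0115
```

apply_moves --deltas '[[8,[2,0,0.6],0],[8,[0,0,0],0]]'

```text
t: 17.25
tool_pos: [0.5733, 0.014, 0.2859]
orientation: [-0.159, 3.137, -0.0]
force: [2.6, -0.2, 2.7]
opening: 0.0115
```

apply_moves --deltas '[[8,[2,0,0.7],0],[8,[0,0,0],0]]'

```text
t: 17.5
tool_pos: [0.5724, 0.0138, 0.2858]
orientation: [-0.159, 3.133, -0.001]
force: [11.8, -0.1, 0.1]
opening: 0.0118
```

apply_moves --deltas '[[8,[1.5,0,0.8],0],[8,[0,0,0],0],[8,[0,0,0],0]]'

```text
t: 17.88
tool_pos: [0.5718, 0.0137, 0.2858]
orientation: [-0.159, 3.13, -0.001]
force: [15.8, -0.2, 0.7]
opening: 0.0119
```

apply_moves --deltas '[[8,[0.5,0,1],0],[8,[0,0,0],0],[8,[1,0,-0.5],0],[8,[0,0,0],0],[8,[0,0,0],0]]'

```text
t: 18.5
tool_pos: [0.5711, 0.0137, 0.2858]
orientation: [-0.158, 3.127, -0.001]
force: [20.3, 1.8, -3.7]
opening: 0.0117
```

apply_moves --deltas '[[8,[-2.5,0,-1],0],[8,[0,0,0],0],[35,[0,0,0],0],[35,[0,0,0],0],[35,[0,0,-3],0]]'

```text
t: 19.12
tool_pos: [0.5701, 0.0139, 0.2869]
orientation: [0.159, -3.135, -0.0]
force: [-0.5, -0.4, 0.1]
opening: 0.0341
```

apply_moves --deltas '[[35,[0,0,-40],0],[35,[0,0,-60],0],[40,[25,-50,-30],0],[40,[25,-50,0],0],[40,[25,-50,0],0]]'

```text
t: 19.75
tool_pos: [0.5108, -0.1433, 0.4182]
orientation: [-0.16, 3.137, -0.001]
force: [0.8, -0.1, -0.5]
opening: 0.0402
```

apply_moves --deltas '[[40,[20,-50,0],0],[40,[20,-40,0],0],[40,[0,0,0],0]]'

```text
t: 20.12
tool_pos: [0.4796, -0.2382, 0.4172]
orientation: [0.152, -3.137, 0.0]
force: [0.8, 0.2, -0.2]
opening: 0.0401
```

```bash
python3 go.py .5 -.2 .2 5.9; python3 - <<'E'
from h import *
s=snap("scene","s9")[150:240,250:380];t=snap("top","t9");tc=t[140:250,280:370]
cv2.imwrite("pics/c11.png",np.hstack([cv2.resize(s,(433,300),interpolation=2),cv2.resize(tc,(245,300),interpolation=2)]))
g=cv2.cvtColor(t,cv2.COLOR_BGR2GRAY);print([int(v) for v in g[148:215,318]])
# predicted hook-end top edge and tail edge of seated slats
yaw=np.radians(5.8)
for n,O in(("low",(.586,.0155,.085)),("high",(.651,.0221,.1105))):
    Q=Rn.from_euler("z",yaw)*Rn.from_euler("y",-np.radians(18))
    L=np.array([[.006,-.06,.004],[.006,.06,.004],[-.106,.06,.004],[-.106,-.06,.004],[-.073,0,.034]])
    X=np.array(O)+Q.apply(L);print(n,"top",proj("top",X).round(1).tolist(),"scene",proj("scene",X).round(1).tolist())
E
```

```text
t 20.12 grasp [ 0.4794 -0.2383  0.2502] heading 5.56 F [ 0.8  0.2 -0.2] open 0.0401 q [-0.56 -0.05  1.65 -0.    1.54 -2.22]
yaw -0.006 shift mm in final axes [-24.4  35.9  50.2] in present axes [-24.2  36.1  50.2]
[137, 139, 139, 139, 138, 137, 129, 120, 187, 204, 203, 203, 203, 204, 204, 203, 203, 203, 204, 203, 204, 204, 204, 202, 201, 202, 202, 200, 200, 200, 201, 201, 200, 198, 200, 200, 199, 201, 199, 198, 199, 201, 202, 202, 202, 200, 201, 201, 199, 197, 199, 198, 196, 196, 196, 197, 197, 196, 193, 197, 196, 196, 197, 196, 195, 197, 199]
low top [[345.6, 178.2], [301.9, 181.9], [305.6, 221.2], [348.5, 217.5], [326.5, 210.7]] scene [[324.3, 215.1], [340.0, 195.4], [309.9, 197.4], [292.9, 216.5], [307.6, 197.9]]
high top [[343.9, 153.0], [299.5, 156.8], [303.3, 197.2], [346.8, 193.5], [324.4, 185.8]] scene [[344.9, 213.0], [359.7, 192.9], [328.1, 195.1], [311.8, 214.5], [326.7, 195.4]]
```

```bash
python3 - <<'E'
from h import *
for v,roi in(("t",(140,250,285,365)),("s",(165,235,270,375))):
    im=cv2.imread(f"pics/{v}9.png");a,b,c,d=roi
    m=(im[a:b,c:d].min(2)>165).astype(np.uint8)
    cs=[k for k in cv2.findContours(m,0,2)[0] if cv2.contourArea(k)>15]
    for k in cs: print(v,cv2.contourArea(k),(cv2.approxPolyDP(k,2,True)[:,0]+[c,a]).tolist())
    d0=cv2.absdiff(im,cv2.imread(f"pics/{v}0.png")).max(2)
    for n,p in(("bel1",(.67,.28,.05)),("bel2",(.66,-.32,.05)),("bot",(.73,.2,.1))):
        u,w=proj({"t":"top","s":"scene"}[v],p)[0].astype(int);print(n,u,w,(d0[w-12:w+12,u-12:u+12]>40).sum())
E
```

```text
t 3682.0 [[344, 154], [303, 157], [299, 160], [303, 176], [308, 244], [349, 241]]
bel1 230 152 0
bel2 442 159 7
bot 257 127 0
s 755.5 [[358, 194], [320, 196], [315, 198], [315, 208], [305, 209], [300, 208], [300, 199], [313, 198], [297, 200], [299, 207], [296, 210], [283, 209], [276, 217], [347, 209]]
bel1 390 184 0
bel2 290 289 143
bot 398 186 0
```

```bash
python3 -c "
from h import *
s=robot.read_state();print(s['t'],s['force'],abs(s['dq']).max());order.close_job()"
```

```text
20.225 [ 0.44737085 -0.02902965  0.37311824] 0.03364428405829165
the job is handed in; nothing more can be done
```

Both slats are laid and I've handed the job in at about 20 s of the 54 s allowed. The verdict isn't reported, so success is judged only from my own checks.

**Placement:** slat_a is hooked behind the low bar and slat_b behind the high bar. I pulled each downhill until the wrist force read up to about 19–20 N, held it, then let go with the wrist force back near zero.

**What the last checks showed:**
- **slat_b:** its hook-end edge and corner are within about 0.5–2 px (roughly 1–6 mm) of where a seated slat should appear. The image alone cannot confirm the 3 mm limit. The hard stop against the bar, within about 1 mm of where I predicted it, is the stronger evidence.
- **slat_a:** it looked flat, square and in line with the riveted slat after release. The gripper also stopped within about 1 mm of the predicted seated position. I did not view it again after laying slat_b over it.
- **Bystanders:** bellows_1 and the bottle show no change in either view.

**Unresolved or failed checks:**
- The scene camera showed some changed pixels (143) at bellows_2, while the top view showed only 7. I put this down to the arm's shadow, since the arm never went close to it.
- My final close-up could not be viewed because the 12-picture limit was reached, so the last check used pixel measurements only.
- When I reached for slat_b, joint 6 came within 0.02 rad of its limit; I backed it off to 0.05 rad before gripping.

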